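# Lock a hammer-head clamp post into a jig rail

### The arm

A 6-joint arm with a two-finger parallel gripper is mounted at the origin on the work surface. World frame = base frame: x ahead of the robot, y to its left, z up, the work surface at z = 0. Lengths are in mm, angles in rad, forces in N, time in s.
With the tool pointing down it reaches from about 350 to 975 mm from the base axis. Payload 7.1 kg.
Tool frame: the origin (TCP) lies midway between the tips of the shut fingers; the grasp point (between the pads) lies 19 mm behind it (ctrl.grip_depth is the distance from the TCP to the grasp point, in mm); z points along the fingers, y is the line along which they close (so a half turn about z gives the same grasp; the last joint's range is limited). The gripper opens to 88 mm and grips with 3 to 60 N. Pads are 20 mm wide; open, the fingers measure 115 mm over their backs; the gripper's body (75 mm by 178 mm) begins 61 mm behind the grasp point.
Start: joints at [-1.286, 0.423, 1.63, -0, 1.089, -0.019], TCP at [186.986, -596.357, 222.675] pointing down, gripper open.
Joint ranges: [-3, 3], [-0.9, 2.11], [0.09, 2.58], [-1.31, 4.45], [0.11, 2.69], [-2.54, 2.54]. Speed limits (rad/s): [2.39, 2.39, 3.01, 3.14, 3.14, 3.14].

### API

Orientations are given as a rotation vector (axis times angle).
In Python, from workcell import ctrl, cams gives the robot as it stands.
- The arm moves only by the tool move_arm, never from a script. Its argument "steps" is a list of rows, each a list of 3 entries, a list of its own where there are three numbers: the shift along the tool's x, y, z in units of 25 mm (1.0 is 25 mm), then the turn about the tool's z in units of 5 degrees (1.0 is 5 degrees), then the closure, from 0 (fully open) to 1 (shut). A call has 1 to 20 rows; each row shifts and turns the commanded pose from where the row before left it, along the tool's axes as they then stand; what a row does not reach is not made up. A row lasts 1/12 s, in which the tool goes at most 41.7 mm and 7.16 degrees, less where a joint would pass 70% of its speed; a pose out of reach is approached as far as the arm can. A call is refused whole if a number of a shift passes 1 or a number of a turn 1, either way. A call with a gripper value outside its range is refused whole. The fingers move at their own pace and stop on an object; the grip force is fixed at half the most. Time passes only in rows, so rows that do not move let the fingers close. It gives the time, the measured TCP pose, the force, the opening and the grip force at its end, in the units of the state.
- ctrl.get_obs(): the state, without advancing time (a new reading comes with each control period).
- cams.get_image(name): name is "side" or "top" or "wrist"; returns a dict with "image" (400x640x3 uint8, red, green, blue), "camera_matrix" (3x3 intrinsics, pixels), "xyz" and "rotation" of the camera in the world; the wrist camera has in their place "mount" (4x4, takes a point from camera to tool coordinates, whose origin is the TCP and whose axes are the flange's). Camera axes: x right, y down, z forward; pixel columns grow to the right and rows downward; lengths in mm; the calibration is good to about 2 mm. A picture is of the moment at which its call begins: read the wrist's pose just before it. There is no depth.
- ctrl.close_job(): hands the job in; it is judged then, once.
Trained networks look in the newest picture that a camera, given by its name, has taken for a name from the list of things; names that differ only in an ending like _2 or _b are one class to them, and where a whole thing is asked for, a point or a joint stands for the part that bears it (a point fixed in the world has none). Each returns a list of dicts, best first, with "p" (0 to 1); they miss things now and then, are a little off and sometimes report something else, mostly with a low value. They report only what shows in the picture. A call takes as long as a camera call. They do not tell look-alikes from the thing itself.
- cams.boxes_of(camera, thing): "rect" ([centre column, centre row, width, height] in pixels, round what is visible of it).
- cams.cut_out(camera, thing): "pixels" (400x640 bool, what is visible of it) and "rect" ([centre column, centre row, width, height] in pixels, round what is visible of it).
The state is a dict: "t": time; "qpos": joint angles; "qvel": joint speeds; "joint_torque": joint torques, N m; "ee_pos": TCP position; "orientation": TCP orientation; "ft_force": force on the tool from outside, world axes, zero at the start; "moment": the same for the moment, N m; "width": finger opening in mm; "grasp_force": force on a finger pad.
Only numpy, scipy, OpenCV 4.12 (cv2) and the standard library are available. Lean on these libraries where they do the work, as an engineer would, in place of code of your own. Each camera call takes 0.05 s, during which the arm holds its last target. There are 200 camera calls.

### The job

Take the hammer-head clamp post out of the wooden stand, put its head down through the slot of the aluminium jig rail, with the head lengthwise, in the half away from the raised black end cap, until its collar sits on the rail. Slide it along the slot towards the end cap until you feel the hidden stop, turn it a quarter turn there and tug it gently upwards so that the head catches under the lips; then let go, leaving it standing with its collar down on the rail and its head still crosswise. Go gently, never forcing the post against the rail, and leave everything else where it is.

Things in the scene. Friction and masses are not known exactly. Their poses are not given: they have to be found in the camera images.
- post: Hammer-head clamp post, loose, 0.1 to 0.2 kg, upright. Origin: centre of the head's underside. From below: steel hammer head 28 (x) by 10 (y) by 6 mm thick, last 2 mm of each end 6 wide; neck 10 mm round; collar 30 mm round, z 12.5 to 16.5 mm; aluminium grip block z 16.5 to 60.5 mm. It hangs by its collar in the stand's oblong hole.
- post_grip (a point): Point to grip the post at, on its axis 40 mm above its origin. The grip block is 26 mm along the post's x and 16 mm along its y: grip across the 16 mm, fingers closing along y, so that the head's length is square to the closing line. Axes as the post's.
- stand: Fixed wooden block 125 x 60 x 40 mm, origin at the centre of its underside. Through holes: an oblong one at x = -30 mm (35 mm along x, 16 mm along y), which holds the post with its x along the stand's x, and a round one at x = +35 mm, which holds the pin.
- rail: Fixed aluminium jig rail: lipped channel 260 mm long (x), 50 mm wide, top 30 mm above the table. Origin: centre of its underside; x points along the slot to the end with the raised black end cap (44 mm high, at x = 130 to 140 mm). The slot, open upwards along y = 0, is 13 mm wide between two lips 4 mm thick; the channel below them is 18 mm deep. All rigid: keep contact with the post under 40 N.
- rail_slot (a point): Centre of the slot's mouth at rail x = 0, 30 mm above the table; axes as the rail's. Hidden stop: a solid block filling the channel, its face between 7 and 78 mm from here along +x, different each time, not reported; the head cannot go in beyond it. Feel it by sliding the post to +x with 5 to 10 N.
- rail_entry (a point): Point of the slot's mouth at rail x = -60 mm, 30 mm above the table, good for letting the post in (20 mm either way also). Under the lips guide bars leave the head 13.5 mm: it enters and slides lengthwise but cannot turn. With the collar on the rail the post's origin is 12.5 mm below this point, with 2.5 mm of play under the lips.
- rail_cap (a point): Top of the black end cap, on the slot's line. The turning pocket, 32 mm long and 32 mm wide, is the last part of the channel before the hidden stop: with the lengthwise head against the stop, or up to 3 mm back from it, the post turns a quarter either way; elsewhere the bars block it. Crosswise, a tug up is caught by the lips after 2.5 mm; 5 to 10 N will do.
- pin: Plain round steel pin with a round knob 24 mm in diameter, 54 mm high in all, standing in the stand's round hole. Not wanted; leave it. Origin: centre of its lower end.
- model: Plaster dental model, 55 x 62 x 29 mm, bystander. Origin: centre of its underside.
- cup: Paper cup, 72 mm across, 85 mm high, bystander. Origin: centre of its underside.
- squeeze_bottle: White squeeze bottle with a red cap, 54 mm across, 140 mm high, bystander. Origin: centre of its underside.
- amber_bottle: Small amber bottle with a blue cap, 40 mm across, 75 mm high, bystander. Origin: centre of its underside.
- brush: Brush with a dark wooden handle, 170 mm long, lying on the table, bystander. Origin: underneath it, near its middle.
- pliers: Pliers with blue handles, 135 mm long, lying on the table, bystander. Origin: underneath the joint.
Things that resemble listed ones, but are neither listed nor needed, are in the scene too. Leave any purple or yellow look-alike of the post alone.

How it is judged:
By the outcome, as a careful person would: the job done as asked, in the order asked, and still so for the second after the job is handed in, with the robot touching nothing.
It also fails if it takes over 58 s, if anything falls off the work surface, if the arm or the gripper's body presses on something with over 40 N, if the wrist force passes 120 N, or if a joint passes its speed limit or range.

## Working session

There is one attempt and no reset: what is moved stays moved. The work goes in short steps, Python scripts to look and compute and a tool call to move; the robot and the scene stay as the last step left them, time stands still between calls to the robot, and variables do not carry over. Pictures are saved under pics/ and viewed, at most 10 in all, crops included, and the job is handed in when it is done.

Besides the shell and the picture viewer there is one more tool, called after ">>>" as name([rows], argument=value, ...), one row to a line, values as JSON. move_arm: Moves the arm, as the interface text tells. Its arguments: {"type":"object","properties":{"steps":{"type":"array"}},"required":["steps"]}

```bash
ls; mkdir -p pics; cat > h.py <<'E'
import numpy as np, cv2
from workcell import ctrl, cams
from scipy.spatial.transform import Rotation as R
def shot(n):
    o=ctrl.get_obs(); d=cams.get_image(n)
    K=np.array(d["camera_matrix"])
    if n=="wrist":
        T=np.eye(4);T[:3,:3]=R.from_rotvec(o["orientation"]).as_matrix();T[:3,3]=o["ee_pos"]
        T=T@np.array(d["mount"]);Rm,p=T[:3,:3],T[:3,3]
    else: Rm,p=np.array(d["rotation"]),np.array(d["xyz"])
    if Rm.shape!=(3,3): Rm=R.from_rotvec(Rm).as_matrix()
    return d["image"],K,Rm,np.array(p)
def ray(c,uv):
    im,K,Rm,p=c; v=Rm@np.linalg.solve(K,[uv[0],uv[1],1]); return p,v/np.linalg.norm(v)
def onz(c,uv,z):
    p,v=ray(c,uv); return p+v*(z-p[2])/v[2]
def proj(c,X):
    im,K,Rm,p=c; q=K@(Rm.T@(np.array(X)-p)); return q[:2]/q[2]
def tri(*cu):
    A=np.zeros((3,3));b=np.zeros(3)
    for c,uv in cu:
        p,v=ray(c,uv);M=np.eye(3)-np.outer(v,v);A+=M;b+=M@p
    return np.linalg.solve(A,b)
def save(n,im): cv2.imwrite("pics/"+n+".png",cv2.cvtColor(im,cv2.COLOR_RGB2BGR))
E
python3 - <<'E'
from h import *
np.set_printoptions(precision=3,suppress=True)
for n in ["top","side"]:
    c=shot(n); save(n+"0",c[0]); print(n,c[3],c[2].tolist(),c[1][0,0])
    for t in ["post","stand","rail","pin","rail_cap","cup","squeeze_bottle","amber_bottle","model"]:
        print(t,[(round(b["p"],2),np.round(b["rect"]).tolist(), onz(c,b["rect"][:2],30)[:2].round().tolist()) for b in cams.boxes_of(n,t)[:4]])
print(ctrl.get_obs())
E
```

```text
pics
top [ 501.72   -16.178 1170.758] [[-0.021588386522792158, -0.9974998226882166, 0.0672907519969769], [-0.9995608831457579, 0.020168531316186455, -0.02170878231085908], [0.02029735086691827, -0.06772986107710638, -0.9974972097536218]] 435.29381613633626
post [(0.71, [211.0, 239.0, 12.0, 14.0], [487.0, 249.0]), (0.59, [198.0, 275.0, 16.0, 14.0], [396.0, 282.0])]
stand [(0.79, [210.0, 231.0, 38.0, 51.0], [508.0, 251.0])]
rail [(0.93, [344.0, 212.0, 105.0, 40.0], [550.0, -100.0])]
pin [(0.45, [202.0, 218.0, 12.0, 9.0], [544.0, 271.0])]
rail_cap [(0.86, [347.0, 213.0, 100.0, 37.0], [548.0, -107.0])]
cup [(0.6, [164.0, 172.0, 36.0, 24.0], [665.0, 369.0]), (0.52, [428.0, 159.0, 27.0, 23.0], [686.0, -326.0])]
squeeze_bottle [(0.8, [427.0, 159.0, 27.0, 22.0], [687.0, -324.0]), (0.54, [346.0, 212.0, 103.0, 40.0], [550.0, -105.0])]
amber_bottle [(0.66, [460.0, 222.0, 19.0, 18.0], [518.0, -406.0])]
model [(0.63, [295.0, 146.0, 26.0, 29.0], [729.0, 26.0])]
side [-60.441 695.865 729.862] [[-0.7542446490542799, -0.3707576026092635, 0.5418983386950149], [-0.6565606418027602, 0.4176215850947617, 
[... 657 characters left out ...]
2.0], [511.0, 217.0]), (0.57, [352.0, 149.0, 16.0, 44.0], [733.0, -393.0])]
amber_bottle [(0.6, [412.0, 167.0, 17.0, 31.0], [528.0, -418.0]), (0.25, [341.0, 216.0, 78.0, 64.0], [531.0, -82.0])]
model [(0.67, [257.0, 209.0, 30.0, 24.0], [715.0, 41.0])]
{'t': 1.0, 'qpos': array([-1.286,  0.423,  1.63 ,  0.   ,  1.089, -0.019]), 'qvel': array([-0.002,  0.001, -0.001,  0.   , -0.002,  0.001]), 'joint_torque': array([ -0.001, -54.459, -27.405,   0.065,   0.017,  -0.   ]), 'ee_pos': array([ 186.968, -596.386,  222.715]), 'orientation': array([3.105, 0.475, 0.   ]), 'ft_force': array([-0.109,  0.646,  0.144]), 'moment': array([-0.001,  0.026, -0.009]), 'grasp_force': 0.0, 'width': 87.6764524725506}
```

```bash
python3 - <<'E'
from h import *
t=cv2.imread("pics/top0.png");s=cv2.imread("pics/side0.png")
a=cv2.resize(t[140:300,140:420],None,fx=2.8,fy=2.8,interpolation=cv2.INTER_CUBIC)
cv2.imwrite("pics/top_c.png",a)
b=cv2.resize(s[140:350,190:430],None,fx=2.8,fy=2.8,interpolation=cv2.INTER_CUBIC)
cv2.imwrite("pics/side_c.png",b)
E
```

```text
(no output)
```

View pics/top_c.png

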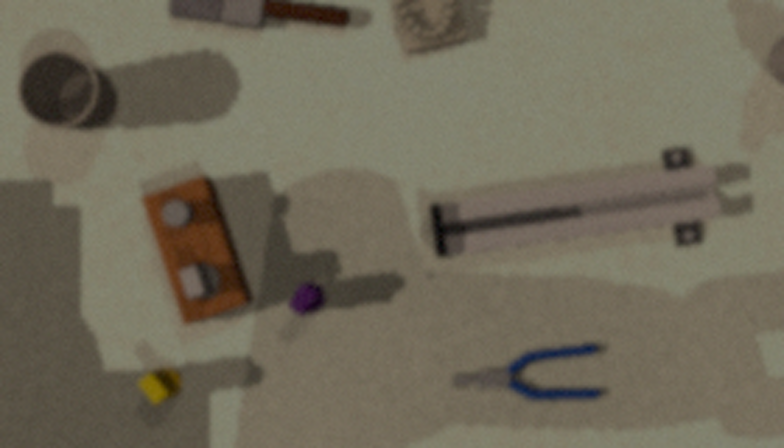

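View pics/side_c.png

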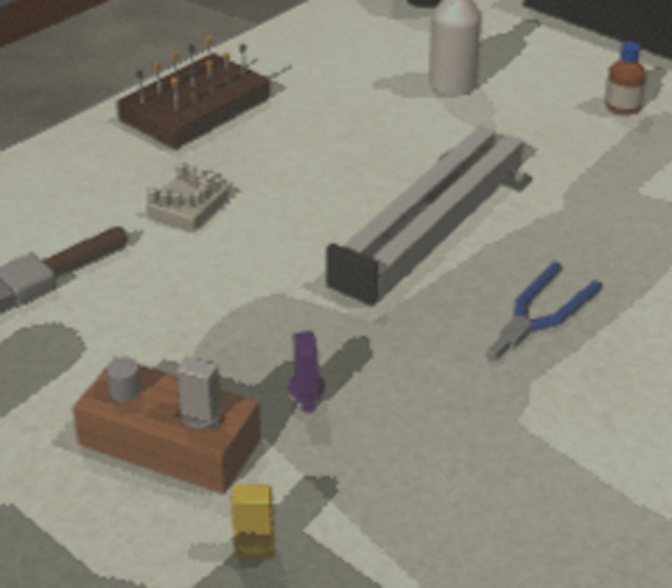

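The grey post stands in the wooden stand, at side crop (199,392) and top crop (198,281), which is top pixel (211,240). The pin knob is at top crop (177,212). The look-alikes are purple at (308,297) and yellow at (158,386), both standing free on the table, so neither is the one meant. The rail's black cap is at top crop (440,230), so the rail's +x points roughly to world +y.

```bash
python3 - <<'E'
from h import *
np.set_printoptions(precision=3,suppress=True)
c=shot("top"); s=shot("side")
f=lambda x,y:(140+x/2.8,140+y/2.8)
g=lambda x,y:(190+x/2.8,140+y/2.8)
for n,u,z in [("cap",(438,230),44),("slotend",(708,191),30),("postTop",(196,280),88),("pin",(177,212),65)]:
    print(n,onz(c,f(*u),z))
print("post tri",tri((c,f(196,280)),(s,g(199,362))))
print("cap tri",tri((c,f(438,230)),(s,g(353,260))))
m=np.array(cams.get_image("wrist")["mount"]);print(m)
print(ctrl.get_obs()["t"])
E
```

```text
cap [526.411  25.315  44.   ]
slotend [ 557.991 -228.45    30.   ]
postTop [485.961 237.363  88.   ]
pin [547.161 259.544  65.   ]
post tri [485.657 236.633  89.77 ]
cap tri [525.383  24.574  38.748]
[[   0.001   -0.965   -0.262   70.932]
 [   1.       0.001    0.001   -0.373]
 [  -0.001   -0.262    0.965 -161.127]
 [   0.       0.       0.       1.   ]]
1.15
```

>>> move_arm([
  [[1, -0.7, -0.05], 0, 0],
  [[1, -0.7, -0.05], 0, 0],
  [[1, -0.7, -0.05], 0, 0],
  [[1, -0.7, -0.05], 0, 0],
  [[1, -0.7, -0.05], 0, 0],
  [[1, -0.7, -0.05], 0, 0],
  [[1, -0.7, -0.05], 0, 0],
  [[1, -0.7, -0.05], 0, 0],
  [[1, -0.7, -0.05], 0, 0],
  [[1, -0.7, -0.05], 0, 0],
  [[1, -0.7, -0.05], 0, 0],
  [[1, -0.7, -0.05], 0, 0],
  [[1, -0.7, -0.05], 0, 0],
  [[1, -0.7, -0.05], 0, 0],
  [[1, -0.7, -0.05], 0, 0],
  [[1, -0.7, -0.05], 0, 0],
  [[1, -0.7, -0.05], 0, 0],
  [[1, -0.7, -0.05], 0, 0],
  [[1, -0.7, -0.05], 0, 0],
  [[1, -0.7, -0.05], 0, 0],
])

```text
t: 2.82
ee_pos: [560.2, -111.4, 247.9]
orientation: [3.105, 0.476, 0.0]
ft_force: [0.1, -0.9, -0.6]
width: 87.7
grasp_force: 0.0
```

```bash
python3 - <<'E'
from h import *
import pickle
np.set_printoptions(precision=3,suppress=True)
cams.get_image("wrist")
c=shot("wrist"); save("w1",c[0]); pickle.dump(c,open("w1.pkl","wb"))
print(c[1][0],ctrl.get_obs()["ee_pos"])
for t in ["rail","rail_cap","stand"]:print(t,[(b["p"],b["rect"]) for b in cams.boxes_of("wrist",t)[:2]])
E
```

```text
[359.509   0.    320.918] [ 561.732 -109.999  247.997]
rail [(0.95, [311.9, 190.3, 254.7, 97.8]), (0.33, [577.5, 130.6, 124.9, 54.1])]
rail_cap [(0.92, [308.0, 194.5, 259.6, 94.4])]
stand []
```

View pics/w1.png

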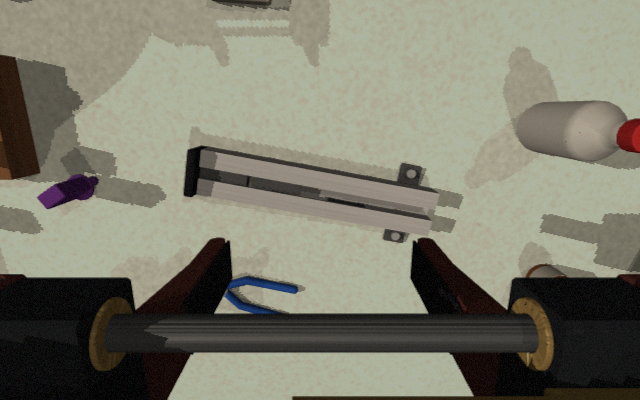

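```bash
cat >> h.py <<'E'
def rect(c,o,yaw,z,L=320,W=120,s=3):
    "rectified picture of plane z: columns along yaw dir, rows across (-n..+n), s px/mm, centred at o"
    d=np.array([np.cos(yaw),np.sin(yaw)]);n=np.array([-d[1],d[0]])
    X,Y=np.meshgrid(np.arange(L*s)/s-L/2,np.arange(W*s)/s-W/2)
    P=np.stack([o[0]+X*d[0]+Y*n[0],o[1]+X*d[1]+Y*n[1],np.full(X.shape,z)],-1)-c[3]
    q=P@c[2]@c[1].T; uv=(q[...,:2]/q[...,2:]).astype(np.float32)
    return cv2.remap(c[0],uv[...,0],uv[...,1],cv2.INTER_LINEAR)
E
python3 - <<'E'
from h import *
import pickle
np.set_printoptions(precision=1,suppress=True,linewidth=200)
c=pickle.load(open("w1.pkl","rb"))
for u in [(188,171),(434,213)]: print(onz(c,u,30))
A=onz(c,(191,171),44);B=onz(c,(433,212),30)
d=A-B;yaw=np.arctan2(d[1],d[0]);o=(A+B)/2;print(yaw,o,np.hypot(*d[:2]))
im=rect(c,o,yaw,30,L=300,W=80,s=2.6);save("r1",im)
E
```

```text
[526.1  28.9  30. ]
[ 561.8 -239.    30. ]
1.69267285829285 [ 546.7 -107.9   37. ] 261.1578573484633
```

View pics/r1.png

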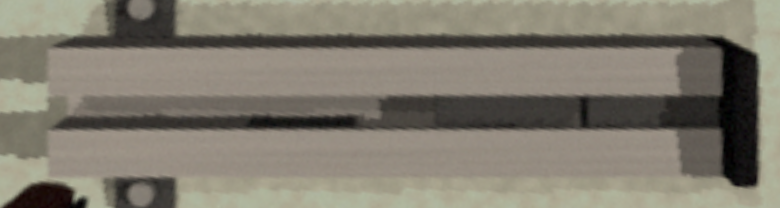

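The rectified view at z = 30 shows the lip tops at rows 47–96 and 129–177, the slot mouth centred at about row 112.5, and the rail spanning columns 49–722. I'll refine that numerically.

```bash
cat >> h.py <<'E'
def fitrail(c,o,yaw,xs=(-125,115)):
    s=4;im=cv2.GaussianBlur(rect(c,o,yaw,30,L=280,W=80,s=s),(0,0),2).astype(float).mean(2)
    out=[]
    for e,sg in ((-25,1),(25,-1)):
        pts=[]
        for x in np.arange(*xs,4):
            j=int((x+140)*s);r0=int((e+40-5)*s);r1=int((e+40+5)*s)
            p=im[r0:r1,j-2:j+3].mean(1);g=np.gradient(p)*sg
            pts.append((x,(r0+g.argmax())/s-40))
        pts=np.array(pts);k=np.ones(len(pts),bool)
        for _ in range(5):
            f=np.polyfit(*pts[k].T,1);r=abs(np.polyval(f,pts[:,0])-pts[:,1]);k=r<max(.4,1.5*np.median(r))
        out.append((f,k.sum()))
    return out
E
python3 - <<'E'
from h import *
import pickle
np.set_printoptions(precision=4,suppress=True,linewidth=200)
c=pickle.load(open("w1.pkl","rb"))
yaw=1.69267;d=np.array([np.cos(yaw),np.sin(yaw)]);n=np.array([-d[1],d[0]])
o=np.array([546.7,-107.9])+3.2*n-1.7*d
for _ in range(2):
    r=fitrail(c,o,yaw);print(o,yaw,r)
    sl=(r[0][0][0]+r[1][0][0])/2;off=(r[0][0][1]+r[1][0][1])/2
    n=np.array([-np.sin(yaw),np.cos(yaw)]);o=o+off*n;yaw+=sl
print(o,yaw,"entry",o-60*np.array([np.cos(yaw),np.sin(yaw)]))
ct=shot("top");print("top",fitrail(ct,o,yaw))
E
```

```text
[ 543.7304 -109.9764] 1.69267 [(array([ -0.0001, -25.0838]), np.int64(60)), (array([-0.0174, 23.1556]), np.int64(34))]
[ 544.6874 -109.8592] 1.6839505540873339 [(array([  0.0083, -24.0755]), np.int64(60)), (array([-0.0076, 22.351 ]), np.int64(46))]
[ 545.5441 -109.7619] 1.684261967866004 entry [ 552.3375 -169.376 ]
top [(array([  0.0153, -26.1329]), np.int64(41)), (array([-0.0454, 27.1042]), np.int64(40))]
```

>>> move_arm([
  [[0.085, -0.94, 0.075], -0.1, 0],
  [[0.085, -0.94, 0.075], -0.1, 0],
  [[0.085, -0.94, 0.075], -0.1, 0],
  [[0.085, -0.94, 0.075], -0.1, 0],
  [[0.085, -0.94, 0.075], -0.1, 0],
  [[0.085, -0.94, 0.075], 0, 0],
  [[0.085, -0.94, 0.075], 0, 0],
  [[0.085, -0.94, 0.075], 0, 0],
  [[0.085, -0.94, 0.075], 0, 0],
  [[0.085, -0.94, 0.075], 0, 0],
  [[0.085, -0.94, 0.075], 0, 0],
  [[0.085, -0.94, 0.075], 0, 0],
  [[0.085, -0.94, 0.075], 0, 0],
  [[0.085, -0.94, 0.075], 0, 0],
  [[0.085, -0.94, 0.075], 0, 0],
  [[0, 0, 0], 0, 0],
  [[0, 0, 0], 0, 0],
])

```text
t: 4.53
ee_pos: [472.1, 229.7, 219.5]
orientation: [3.094, 0.544, -0.001]
ft_force: [0.6, -0.6, -0.1]
width: 88.0
grasp_force: 0.0
```

```bash
python3 - <<'E'
from h import *
import pickle
np.set_printoptions(precision=3,suppress=True)
c=shot("wrist"); save("w2",c[0]); pickle.dump(c,open("w2.pkl","wb"))
save("w2c",cv2.resize(c[0][100:290,220:420],None,fx=3,fy=3,interpolation=cv2.INTER_CUBIC))
print(ctrl.get_obs()["ee_pos"],ctrl.get_obs()["orientation"],ctrl.get_obs()["qpos"])
for t in ["post","pin","stand"]:print(t,[(b["p"],b["rect"]) for b in cams.boxes_of("wrist",t)[:3]])
E
```

```text
[472.297 229.183 219.553] [ 3.094  0.543 -0.   ] [ 0.429  0.281  1.852 -0.     1.008  1.653]
post [(0.95, [315.4, 170.7, 35.3, 40.7]), (0.63, [247.5, 236.6, 33.2, 45.3])]
pin [(0.57, [316.7, 96.5, 30.0, 30.0]), (0.25, [571.7, 210.6, 136.6, 80.4])]
stand [(0.98, [319.8, 130.5, 71.9, 141.7])]
```

View pics/w2c.png

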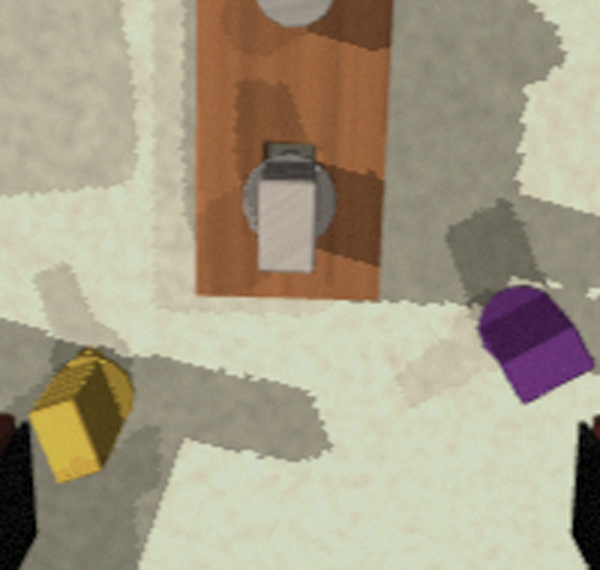

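The crop confirms the target. The post is grey, in the stand's oblong hole, with its top face centred at crop (286,225), i.e. wrist pixel (315.5,175). The yellow one at (80,420) and the purple one at (535,345) stand on the table.

```bash
python3 - <<'E'
from h import *
import pickle
np.set_printoptions(precision=3,suppress=True)
c=pickle.load(open("w2.pkl","rb"));t=shot("top");s=shot("side")
f=lambda x,y:(220+x/3,100+y/3)
cor=[onz(c,f(*u),88) for u in [(258,181),(316,180),(313,270),(259,270)]]
print(np.array(cor)); m=np.mean(cor,0);print("centre",m)
e=((cor[0]+cor[1])-(cor[2]+cor[3]))/2;print("yaw",np.arctan2(e[1],e[0]),"len",np.linalg.norm(e),np.linalg.norm(cor[0]-cor[1]))
print("tri w+top",tri((c,f(286.5,225.5)),(t,(210,240))),tri((c,f(286.5,225.5)),(s,(190+199/2.8,140+362/2.8))))
pin=onz(c,(316.7,96.5),78);print("pin",pin)
print("stand edges",[onz(c,f(*u),40) for u in [(197,5),(197,295),(380,298),(392,5)]])
print("purple",onz(c,f(562,372),65),"yellow",onz(c,f(70,440),65))
o=ctrl.get_obs();Rm=R.from_rotvec(o["orientation"]).as_matrix();print("tool delta",Rm.T@(m-o["ee_pos"]),"toolyaw",np.arctan2(Rm[1,0],Rm[0,0]))
E
```

```text
[[495.    251.067  88.   ]
 [500.648 236.334  88.   ]
 [476.814 228.463  88.   ]
 [471.683 242.574  88.   ]]
centre [486.036 239.609  88.   ]
yaw 0.3340513829566663 len 24.954496329836413 15.778241088935902
tri w+top [485.438 239.073  81.836] [485.554 238.321  90.274]
pin [545.145 259.966  78.   ]
stand edges [array([532.052, 285.702,  40.   ]), array([445.921, 256.847,  40.   ]), array([465.345, 200.468,  40.   ]), array([552.297, 230.068,  40.   ])]
purple [467.927 143.307  65.   ] yellow [394.723 279.152  65.   ]
tool delta [ 16.068  -5.25  131.677] toolyaw 0.3459548996771448
```

>>> move_arm([
  [[0.64, -0.19, 0], 0.18, 0.45],
  [[0, 0, 0.5], 0, 0.45],
  [[0, 0, 0.8], 0, 0.45],
  [[0, 0, 0.8], 0, 0.45],
  [[0, 0, 0.8], 0, 0.45],
  [[0, 0, 0.8], 0, 0.45],
  [[0, 0, 0.8], 0, 0.45],
  [[0, 0, 0], 0, 0.45],
  [[0, 0, 0], 0, 0.45],
])

```text
t: 5.58
ee_pos: [485.3, 239.4, 106.5]
orientation: [3.098, 0.518, -0.004]
ft_force: [0.6, -0.4, 0.2]
width: 48.4
grasp_force: 0.0
```

```bash
python3 - <<'E'
from h import *
import pickle
np.set_printoptions(precision=3,suppress=True)
c=shot("wrist"); save("w3",c[0]); pickle.dump(c,open("w3.pkl","wb"))
o=ctrl.get_obs();print(o["ee_pos"],o["orientation"],o["width"],o["ft_force"])
E
```

```text
[486.124 239.897 107.484] [ 3.099  0.518 -0.   ] 48.261293991629685 [ 0.75  -0.556 -0.16 ]
```

View pics/w3.png

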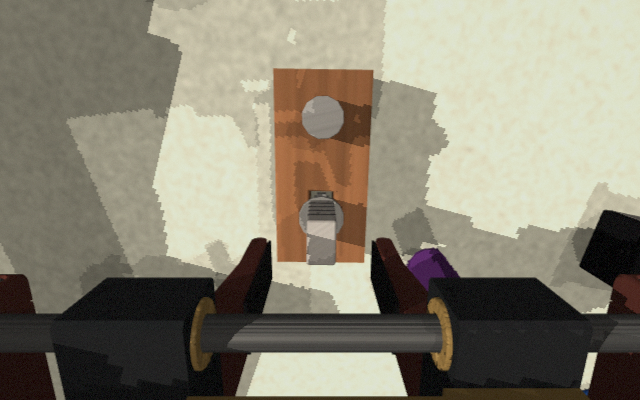

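The post at column 321 lies midway between the fingers (268 and 373), so I'll descend and grip.

>>> move_arm([
  [[0, 0.03, 0.8], 0, 0.45],
  [[0, 0, 0.8], 0, 0.45],
  [[0, 0, 0.5], 0, 0.45],
  [[0, 0, 0.26], 0, 0.45],
  [[0, 0, 0], 0, 0.45],
  [[0, 0, 0], 0, 1],
  [[0, 0, 0], 0, 1],
  [[0, 0, 0], 0, 1],
  [[0, 0, 0], 0, 1],
  [[0, 0, 0], 0, 1],
  [[0, 0, 0], 0, 1],
])

```text
t: 6.55
ee_pos: [486.3, 239.6, 48.5]
orientation: [-3.098, -0.519, -0.001]
ft_force: [-0.0, -0.1, 3.1]
width: 16.1
grasp_force: 30.0
```

>>> move_arm([
  [[0, 0, -0.2], 0, 1],
  [[0, 0, -0.6], 0, 1],
  [[0, 0, -0.8], 0, 1],
  [[0, 0, -0.8], 0, 1],
  [[0, 0, -0.8], 0, 1],
  [[0, 0, -0.6], 0, 1],
  [[0, 0, -0.2], 0, 1],
  [[0, 0, 0], 0, 1],
])

```text
t: 7.22
ee_pos: [486.7, 239.8, 149.4]
orientation: [-3.098, -0.519, -0.004]
ft_force: [-0.1, 0.1, -1.9]
width: 15.9
grasp_force: 30.0
```

>>> move_arm([
  [[-0.16, 0.906, 0], 0, 1],
  [[-0.16, 0.906, 0], 0, 1],
  [[-0.16, 0.906, 0], 0, 1],
  [[-0.16, 0.906, 0], 0, 1],
  [[-0.16, 0.906, 0], 0, 1],
  [[-0.16, 0.906, 0], 0, 1],
  [[-0.16, 0.906, 0], 0, 1],
  [[-0.16, 0.906, 0], 0, 1],
  [[-0.16, 0.906, 0], 0, 1],
  [[-0.16, 0.906, 0], 0, 1],
  [[-0.16, 0.906, 0], 0, 1],
  [[-0.16, 0.906, 0], 0, 1],
  [[-0.16, 0.906, 0], 0, 1],
  [[-0.16, 0.906, 0], 0, 1],
  [[-0.16, 0.906, 0], 0, 1],
  [[-0.16, 0.906, 0], 0, 1],
  [[-0.16, 0.906, 0], 0, 1],
  [[-0.16, 0.906, 0], 0, 1],
])

```text
t: 8.72
ee_pos: [549.9, -170.4, 146.5]
orientation: [-3.097, -0.518, 0.003]
ft_force: [0.1, 0.9, -0.1]
width: 15.7
grasp_force: 30.0
```

>>> move_arm([
  [[0, 0, 0], -1, 1],
  [[0, 0, 0], -1, 1],
  [[0, 0, 0], -1, 1],
  [[0, 0, 0], -1, 1],
  [[0, 0, 0], -1, 1],
  [[0, 0, 0], -1, 1],
  [[0, 0, 0], -1, 1],
  [[0, 0, 0], -1, 1],
  [[0, 0, 0], -1, 1],
  [[0, 0, 0], -1, 1],
  [[0, 0, 0], -1, 1],
  [[0, 0, 0], -1, 1],
  [[0, 0, 0], -1, 1],
  [[0, 0, 0], -1, 1],
  [[0, 0, 0], -1, 1],
  [[0, 0, 0], -0.6, 1],
  [[0, 0, 0], 0, 1],
  [[0, 0, 0], 0, 1],
])

```text
t: 10.22
ee_pos: [550.0, -169.3, 146.9]
orientation: [-2.082, -2.35, 0.001]
ft_force: [0.0, 0.5, -1.1]
width: 15.7
grasp_force: 30.0
```

```bash
python3 - <<'E'
from h import *
import pickle
np.set_printoptions(precision=4,suppress=True)
c=shot("wrist"); save("w4",c[0]); pickle.dump(c,open("w4.pkl","wb"))
o=ctrl.get_obs();print(o["t"],o["ee_pos"],o["orientation"],o["width"],o["ft_force"],o["qpos"])
yaw=1.6926;og=np.array([543.7,-110.0]);print(fitrail(c,og,yaw,(-20,90)))
E
```

```text
10.2667 [ 550.183  -169.3297  147.133 ] [-2.0828 -2.35    0.0009] 15.811169005738888 [-0.0681 -0.2731 -0.4299] [-0.3193  0.45    1.7932  0.      0.8999 -0.4397]
[(array([  0.0379, -27.2133]), np.int64(15)), (array([ 0.0174, 27.779 ]), np.int64(17))]
```

View pics/w4.png

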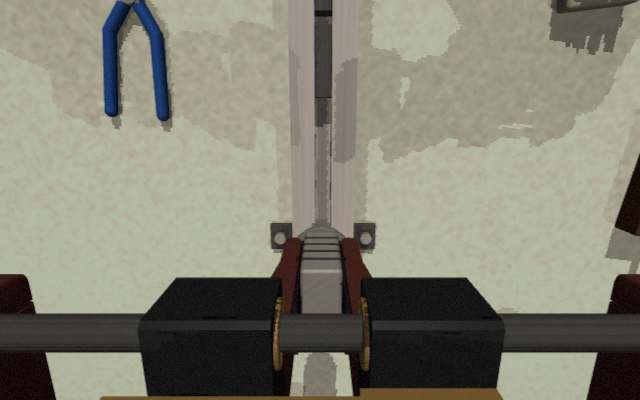

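The slot runs straight ahead of the gripped post at columns ~315–331, and the post is central between the fingers at columns 302–342. I'll measure the tool-y of both.

```bash
python3 - <<'E'
from h import *
import pickle
np.set_printoptions(precision=2,suppress=True,linewidth=220)
c=pickle.load(open("w4.pkl","rb"))
ee=np.array([550.18,-169.33]);yaw=2*np.arctan2(2.35,2.0828);print(yaw)
g=c[0].astype(float).mean(2)
d=np.array([np.cos(yaw),np.sin(yaw)])
s=8
im=rect(c,ee+d*90,yaw,30,L=120,W=60,s=s)   # x 30..150
G=cv2.GaussianBlur(im,(0,0),3).astype(float).mean(2)
for x in range(40,150,8):
    j=(x-30)*s;p=G[:,j-12:j+13].mean(1);gr=np.gradient(p)
    idx=[k for k in range(2,len(p)-2) if abs(gr[k])>.35 and abs(gr[k])==abs(gr[k-2:k+3]).max()]
    print(x,[(round(k/s-30,1),round(gr[k],1)) for k in idx])
# post top face edges at z=TCP+39.5
for row in (255,275,300):
    p=cv2.GaussianBlur(g,(0,0),1)[row,280:365];gr=np.gradient(p);print(row,[(280+k,round(gr[k],1)) for k in range(1,84) if abs(gr[k])>4 and abs(gr[k])==abs(gr[k-1:k+2]).max()])
E
```

```text
1.6912064902592396
40 [(-25.2, np.float64(-1.5)), (-16.6, np.float64(-0.4)), (-14.9, np.float64(0.4)), (-12.2, np.float64(-0.4)), (-9.9, np.float64(0.8)), (-9.5, np.float64(0.9)), (-9.1, np.float64(0.9)), (-7.0, np.float64(-4.7)), (-5.4, np.float64(4.1)), (-3.4, np.float64(-0.8)), (-2.8, np.float64(-1.0)), (3.5, np.float64(1.0)), (5.0, np.float64(-1.2)), (6.5, np.float64(3.6)), (13.5, np.float64(-0.4)), (14.1, np.float64(-0.5)), (14.5, np.float64(-0.5)), (16.5, np.float64(0.5)), (16.9, np.float64(0.4)), (18.4, np.float64(-0.4)), (18.8, np.float64(-0.4)), (21.0, np.float64(0.4)), (24.1, np.float64(0.8))]
48 [(-25.4, np.float64(-1.4)), (-17.6, np.float64(-0.5)), (-9.2, np.float64(1.0)), (-7.1, np.float64(-3.8)), (-5.6, np.float64(3.3)), (-3.2, np.float64(-1.1)), (-2.9, np.float64(-1.2)), (0.9, np.float64(0.4)), (1.2, np.float64(0.4)), (3.5, np.float64(1.1)), (5.0, np.float64(-1.5)), (6.5, np.float64(3.7)), (13.4, np.float64(-0.5)), (14.0, np.float64(-0.5)), (14.5, np.float64(-0.4)), (14.9, np.float64(-0.4)), (17.2, np.float64(-0.8)), (24.4, np.float64(2.2)), (24.6, np.float64(2.2)), (2
[... 3345 characters left out ...]
), (-6.5, np.float64(-10.7)), (-3.6, np.float64(0.4)), (2.2, np.float64(-0.5)), (5.9, np.float64(9.5)), (14.1, np.float64(0.4)), (14.6, np.float64(0.4)), (16.8, np.float64(-0.4)), (24.5, np.float64(0.9)), (28.5, np.float64(-0.4))]
144 [(-6.5, np.float64(-3.1)), (6.2, np.float64(3.2)), (24.6, np.float64(0.4))]
255 [(281, np.float64(-39.2)), (298, np.float64(-5.2)), (302, np.float64(23.9)), (340, np.float64(-21.8)), (344, np.float64(6.0)), (361, np.float64(33.0))]
275 [(296, np.float64(-6.2)), (300, np.float64(23.3)), (342, np.float64(-22.0)), (346, np.float64(6.3))]
300 [(292, np.float64(-6.3)), (301, np.float64(24.2)), (341, np.float64(-25.9)), (350, np.float64(7.2)), (361, np.float64(7.1))]
```

>>> move_arm([
  [[0, 0.024, 0.3], -0.03, 1],
  [[0, 0, 0.7], 0, 1],
  [[0, 0, 0.8], 0, 1],
  [[0, 0, 0.8], 0, 1],
  [[0, 0, 0.6], 0, 1],
  [[0, 0, 0.2], 0, 1],
  [[0, 0, 0], 0, 1],
  [[0, 0, 0], 0, 1],
  [[0, 0, 0], 0, 1],
])

```text
t: 11.02
ee_pos: [552.0, -169.6, 63.8]
orientation: [2.078, 2.355, 0.001]
ft_force: [-0.4, -0.4, -1.1]
width: 16.0
grasp_force: 30.0
```

```bash
cat >> h.py <<'E'
def slot(c,o,xs):
    ee=np.array(o["ee_pos"]);Rm=R.from_rotvec(o["orientation"]).as_matrix();yaw=np.arctan2(Rm[1,0],Rm[0,0])
    d=np.array([np.cos(yaw),np.sin(yaw)]);s=8
    im=rect(c,ee[:2]+d*90,yaw,30,L=140,W=40,s=s)
    G=cv2.GaussianBlur(im,(0,0),3).astype(float).mean(2);r=[]
    for x in xs:
        j=(x-20)*s;gr=np.gradient(G[:,j-12:j+13].mean(1))
        a=gr[8*s:18*s].argmin()/s-12;b=gr[22*s:32*s].argmax()/s+2;r.append((x,a,b,-(a+b)/2))
    return np.array(r),yaw
E
python3 - <<'E'
from h import *
np.set_printoptions(precision=2,suppress=True)
for _ in range(2):
    o=ctrl.get_obs();print(o["ee_pos"])
c=shot("wrist");o=ctrl.get_obs();print(o["ee_pos"],o["orientation"]);save("w5",c[0])
r,y=slot(c,o,range(32,130,8));print(r,y)
g=cv2.GaussianBlur(c[0].astype(float).mean(2),(0,0),1)
for row in (260,275,290):
    p=g[row];q=np.gradient(p);print(row,290+q[290:315].argmax(),325+q[325:355].argmin())
E
```

```text
[ 552.   -169.64   63.84]
[ 552.   -169.64   63.84]
[ 552.09 -169.69   64.05] [2.08 2.35 0.  ]
[[ 32.    -5.5    8.25  -1.38]
 [ 40.    -5.25   8.12  -1.44]
 [ 48.    -5.25   7.88  -1.31]
 [ 56.    -5.25   8.38  -1.56]
 [ 64.    -5.25   7.75  -1.25]
 [ 72.    -5.38   7.62  -1.12]
 [ 80.    -5.38   7.75  -1.19]
 [ 88.    -5.25   7.62  -1.19]
 [ 96.    -5.25   7.62  -1.19]
 [104.    -5.25   7.62  -1.19]
 [112.    -5.38   7.5   -1.06]
 [120.    -5.38   7.5   -1.06]
 [128.   -12.     2.     5.  ]] 1.6955029876408774
260 302 340
275 300 342
290 300 341
```

>>> move_arm([
  [[0, -0.04, 0.1], 0, 1],
  [[0, 0, 0], 0, 1],
  [[0, 0, 0], 0, 1],
])

```text
t: 11.32
ee_pos: [550.4, -169.6, 60.9]
orientation: [2.078, 2.355, 0.0]
ft_force: [-0.8, 0.7, -0.3]
width: 15.5
grasp_force: 30.0
```

```bash
python3 - <<'E'
from h import *
np.set_printoptions(precision=2,suppress=True)
c=shot("wrist");o=ctrl.get_obs();print(o["ee_pos"],o["orientation"],o["ft_force"])
r,y=slot(c,o,range(40,120,8));print(np.median(r[:,3]),r[[0,4,9]],y)
E
```

```text
[ 550.4  -169.59   60.86] [2.08 2.36 0.  ] [-0.36  1.13 -0.75]
0.4375 [[ 40.    -6.88   6.5    0.19]
 [ 72.    -6.88   5.88   0.5 ]
 [112.    -7.     5.75   0.62]] 1.6956233989584464
```

>>> move_arm([
  [[0, 0.018, 0.1], 0, 1],
  [[0, 0, 0.1], 0, 1],
  [[0, 0, 0.06], 0, 1],
  [[0, 0, 0], 0, 1],
])

```text
t: 11.7
ee_pos: [550.5, -169.4, 53.5]
orientation: [-2.078, -2.355, 0.0]
ft_force: [-0.9, 0.9, -0.9]
width: 15.9
grasp_force: 30.0
```

>>> move_arm([
  [[0, 0, 0.12], 0, 1],
  [[0, 0, 0.12], 0, 1],
  [[0, 0, 0.12], 0, 1],
  [[0, 0, 0.08], 0, 1],
  [[0, 0, 0], 0, 1],
])

```text
t: 12.12
ee_pos: [550.4, -169.4, 42.4]
orientation: [-2.078, -2.355, 0.001]
ft_force: [0.4, -0.7, -1.1]
width: 15.6
grasp_force: 30.0
```

>>> move_arm([
  [[0, 0, 0.06], 0, 1],
  [[0, 0, 0.05], 0, 1],
  [[0, 0, 0], 0, 1],
])

```text
t: 12.37
ee_pos: [550.7, -169.5, 40.1]
orientation: [-2.078, -2.356, 0.0]
ft_force: [0.4, -0.6, -0.8]
width: 16.0
grasp_force: 30.0
```

>>> move_arm([
  [[0, 0, 0.04], 0, 1],
  [[0, 0, 0.0], 0, 1],
])

```text
t: 12.53
ee_pos: [550.7, -169.5, 39.2]
orientation: [-2.078, -2.356, 0.0]
ft_force: [-1.0, -0.1, -2.1]
width: 15.6
grasp_force: 30.0
```

>>> move_arm([
  [[0, 0, 0.03], 0, 1],
  [[0, 0, 0.0], 0, 1],
])

```text
t: 12.7
ee_pos: [550.8, -169.5, 38.6]
orientation: [2.078, 2.356, 0.0]
ft_force: [-1.1, -0.7, -1.5]
width: 15.8
grasp_force: 30.0
```

>>> move_arm([
  [[0, 0, 0.03], 0, 1],
  [[0, 0, 0.0], 0, 1],
])

```text
t: 12.87
ee_pos: [550.8, -169.5, 38.5]
orientation: [2.078, 2.356, 0.0]
ft_force: [-1.5, 0.9, 6.3]
width: 15.9
grasp_force: 30.0
```

Collar contact is felt at TCP z 38.5. Before sliding I'll check whether the slot pictures narrow down where the stop could be.

```bash
python3 - <<'E'
from h import *
import pickle
o=np.array([543.7,-110.0]);yaw=1.6926;d=np.array([np.cos(yaw),np.sin(yaw)])
rows=[]
for f in ("w1","w4"):
    c=pickle.load(open(f+".pkl","rb"))
    for z in (8,26):
        im=rect(c,o+d*45,yaw,z,L=150,W=18,s=5)
        im=cv2.convertScaleAbs(im,alpha=1.6); rows+=[im,np.zeros((14,750,3),np.uint8)]
        for x in range(-30,120,10): cv2.line(rows[-1],((x+30)*5,0),((x+30)*5,13 if x==0 else 6),(255,255,0),1)
save("sl",np.vstack(rows))
E
```

```text
(no output)
```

View pics/sl.png

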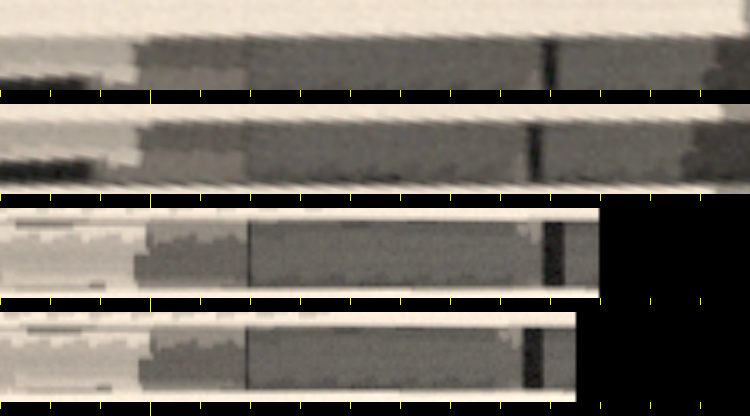

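The pictures show an edge in the slot at x ≈ 19.5 and a black line at about 77, so the stop face may be at 19.5, but this isn't certain. The first 45 mm of sliding is certainly free; after that I'll feel my way.

>>> move_arm([
  [[0.05, 0, -0.02], 0.03, 1],
  [[0.15, 0, 0], 0, 1],
  [[0.2, 0, 0], 0, 1],
  [[0.2, 0, 0], 0, 1],
  [[0.2, 0, 0], 0, 1],
  [[0.2, 0, 0], 0, 1],
  [[0.2, 0, 0], 0, 1],
  [[0.2, 0, 0], 0, 1],
  [[0.2, 0, 0], 0, 1],
  [[0.15, 0, 0], 0, 1],
  [[0.05, 0, 0], 0, 1],
  [[0, 0, 0], 0, 1],
])

```text
t: 13.87
ee_pos: [545.5, -124.2, 38.5]
orientation: [2.081, 2.353, 0.001]
ft_force: [0.4, -0.5, 6.4]
width: 16.1
grasp_force: 30.0
```

>>> move_arm([
  [[0.1, 0, 0], 0, 1],
  [[0.1, 0, 0], 0, 1],
  [[0.06, 0, 0], 0, 1],
  [[0, 0, 0], 0, 1],
])

```text
t: 14.2
ee_pos: [544.7, -118.1, 38.5]
orientation: [2.081, 2.353, 0.0]
ft_force: [-0.3, -1.7, 5.8]
width: 15.9
grasp_force: 30.0
```

>>> move_arm([
  [[0.04, 0, 0], 0, 1],
  [[0.04, 0, 0], 0, 1],
  [[0, 0, 0], 0, 1],
])

```text
t: 14.45
ee_pos: [544.5, -116.3, 38.5]
orientation: [2.081, 2.353, 0.0]
ft_force: [0.3, -3.3, 5.1]
width: 15.9
grasp_force: 30.0
```

>>> move_arm([
  [[0.04, 0, 0], 0, 1],
  [[0.04, 0, 0], 0, 1],
  [[0, 0, 0], 0, 1],
])

```text
t: 14.7
ee_pos: [544.3, -114.3, 38.5]
orientation: [2.081, 2.353, 0.0]
ft_force: [-0.0, -1.6, 4.9]
width: 15.6
grasp_force: 30.0
```

>>> move_arm([
  [[0.04, 0, 0], 0, 1],
  [[0.04, 0, 0], 0, 1],
  [[0.02, 0, 0], 0, 1],
  [[0, 0, 0], 0, 1],
])

```text
t: 15.03
ee_pos: [544.0, -111.9, 38.5]
orientation: [2.081, 2.353, 0.0]
ft_force: [0.6, -2.8, 4.9]
width: 16.0
grasp_force: 30.0
```

>>> move_arm([
  [[0.04, 0, 0], 0, 1],
  [[0.04, 0, 0], 0, 1],
  [[0.02, 0, 0], 0, 1],
  [[0, 0, 0], 0, 1],
])

```text
t: 15.37
ee_pos: [543.6, -109.4, 38.5]
orientation: [2.081, 2.353, 0.0]
ft_force: [0.0, -2.7, 5.4]
width: 16.1
grasp_force: 30.0
```

>>> move_arm([
  [[0.04, 0, 0], 0, 1],
  [[0.04, 0, 0], 0, 1],
  [[0, 0, 0], 0, 1],
])

```text
t: 15.62
ee_pos: [543.4, -107.4, 38.5]
orientation: [2.081, 2.353, 0.0]
ft_force: [0.3, -2.8, 6.0]
width: 15.8
grasp_force: 30.0
```

>>> move_arm([
  [[0.04, 0, 0], 0, 1],
  [[0.03, 0, 0], 0, 1],
  [[0, 0, 0], 0, 1],
])

```text
t: 15.87
ee_pos: [543.2, -105.6, 38.5]
orientation: [2.081, 2.353, 0.0]
ft_force: [0.6, -3.5, 5.4]
width: 15.8
grasp_force: 30.0
```

>>> move_arm([
  [[0.03, 0, 0], 0, 1],
  [[0.03, 0, 0], 0, 1],
  [[0, 0, 0], 0, 1],
])

```text
t: 16.12
ee_pos: [543.0, -104.6, 38.5]
orientation: [2.08, 2.353, -0.0]
ft_force: [1.5, -6.0, 4.9]
width: 16.0
grasp_force: 30.0
```

>>> move_arm([
  [[0.02, 0, 0], 0, 1],
  [[0, 0, 0], 0, 1],
])

```text
t: 16.28
ee_pos: [543.1, -104.5, 38.5]
orientation: [2.08, 2.352, -0.001]
ft_force: [0.5, -7.1, 3.9]
width: 15.9
grasp_force: 30.0
```

The stop is felt: 7 N, and the advance stalls at rail x ≈ 5.5, which agrees with the edge seen at 19.5. I'll ease back about 1 mm and turn in stages.

>>> move_arm([
  [[-0.04, 0, 0], 0, 1],
  [[-0.02, 0, -0.01], 0, 1],
  [[0, 0, 0], 0, 1],
  [[0, 0, 0], 0.4, 1],
  [[0, 0, 0], 0.6, 1],
  [[0, 0, 0], 0.6, 1],
  [[0, 0, 0], 0.4, 1],
  [[0, 0, 0], 0, 1],
])

```text
t: 16.95
ee_pos: [542.5, -105.0, 38.5]
orientation: [-2.28, -2.16, 0.001]
ft_force: [-0.4, -1.1, 4.9]
width: 15.5
grasp_force: 30.0
```

>>> move_arm([
  [[0, 0, 0], 0.6, 1],
  [[0, 0, 0], 0.8, 1],
  [[0, 0, 0], 0.8, 1],
  [[0, 0, 0], 0.8, 1],
  [[0, 0, 0], 0.6, 1],
  [[0, 0, 0], 0.4, 1],
  [[0, 0, 0], 0, 1],
])

```text
t: 17.53
ee_pos: [542.5, -104.8, 38.5]
orientation: [-2.621, -1.731, 0.001]
ft_force: [-0.1, 0.1, 4.7]
width: 15.6
grasp_force: 30.0
```

>>> move_arm([
  [[0, 0, 0], 0.6, 1],
  [[0, 0, 0], 0.8, 1],
  [[0, 0, 0], 0.8, 1],
  [[0, 0, 0], 0.8, 1],
  [[0, 0, 0], 0.8, 1],
  [[0, 0, 0], 0.8, 1],
  [[0, 0, 0], 0.8, 1],
  [[0, 0, 0], 0.6, 1],
  [[0, 0, 0], 0, 1],
])

```text
t: 18.28
ee_pos: [542.5, -104.7, 38.5]
orientation: [-2.98, -0.993, 0.001]
ft_force: [0.0, 0.3, 5.1]
width: 15.6
grasp_force: 30.0
```

>>> move_arm([
  [[0, 0, 0], 0.8, 1],
  [[0, 0, 0], 0.8, 1],
  [[0, 0, 0], 0.8, 1],
  [[0, 0, 0], 0.8, 1],
  [[0, 0, 0], 0.8, 1],
  [[0, 0, 0], 0.8, 1],
  [[0, 0, 0], 0.7, 1],
  [[0, 0, 0], 0.48, 1],
  [[0, 0, 0], 0, 1],
  [[0, 0, 0], 0, 1],
])

```text
t: 19.12
ee_pos: [542.6, -104.8, 38.5]
orientation: [-3.135, -0.197, 0.001]
ft_force: [0.6, 1.4, 4.9]
width: 15.9
grasp_force: 30.0
```

>>> move_arm([
  [[0, 0, -0.04], 0, 1],
  [[0, 0, -0.04], 0, 1],
  [[0, 0, -0.02], 0, 1],
  [[0, 0, 0], 0, 1],
])

```text
t: 19.45
ee_pos: [542.4, -105.1, 40.8]
orientation: [-3.135, -0.195, 0.001]
ft_force: [-1.0, -0.3, -1.4]
width: 15.8
grasp_force: 30.0
```

>>> move_arm([
  [[0, 0, -0.03], 0, 1],
  [[0, 0, 0], 0, 1],
])

```text
t: 19.62
ee_pos: [542.4, -105.1, 41.1]
orientation: [-3.135, -0.195, 0.001]
ft_force: [1.5, 0.2, -9.6]
width: 16.0
grasp_force: 30.0
```

The head catches after 2.6 mm with 9.6 N. Next I set the collar back down.

>>> move_arm([
  [[0, 0, 0.04], 0, 1],
  [[0, 0, 0.04], 0, 1],
  [[0, 0, 0.04], 0, 1],
  [[0, 0, 0.01], 0, 1],
  [[0, 0, 0], 0, 1],
])

```text
t: 20.03
ee_pos: [542.9, -105.3, 38.6]
orientation: [-3.136, -0.195, -0.0]
ft_force: [-0.1, 0.2, -0.7]
width: 16.4
grasp_force: 30.0
```

>>> move_arm([
  [[0, 0, 0.015], 0, 1],
  [[0, 0, 0], 0, 1],
])

```text
t: 20.2
ee_pos: [542.9, -105.2, 38.5]
orientation: [3.135, 0.195, 0.0]
ft_force: [-1.0, 0.2, 3.0]
width: 15.7
grasp_force: 30.0
```

>>> move_arm([
  [[0, 0, 0], 0, 0.7],
  [[0, 0, 0], 0, 0.5],
  [[0, 0, 0], 0, 0.5],
  [[0, 0, 0], 0, 0.5],
  [[0, 0, 0], 0, 0.5],
])

```text
t: 20.62
ee_pos: [542.9, -105.3, 38.1]
orientation: [3.136, 0.195, -0.0]
ft_force: [0.6, 0.1, 0.2]
width: 43.1
grasp_force: 0.0
```

>>> move_arm([
  [[0, 0, -0.2], 0, 0.5],
  [[0, 0, -0.6], 0, 0.5],
  [[0, 0, -0.8], 0, 0.5],
  [[0, 0, -0.8], 0, 0.5],
  [[0, 0, -0.8], 0, 0.5],
  [[0, 0, -0.8], 0, 0.5],
  [[0, 0, -0.6], 0, 0.5],
  [[0, 0, 0], 0, 0.5],
  [[0, 0, 0], 0, 0.5],
])

```text
t: 21.37
ee_pos: [543.3, -105.3, 153.9]
orientation: [3.135, 0.195, 0.003]
ft_force: [-0.7, -0.4, -0.2]
width: 43.8
grasp_force: 0.0
```

```bash
python3 - <<'E'
from h import *
c=shot("wrist");o=ctrl.get_obs();print(o["t"],o["ee_pos"],o["width"],o["ft_force"]);save("w6",c[0])
E
```

```text
21.4167 [ 542.59972511 -105.16595275  152.95168292] 43.94332452147588 [-1.11884923  1.08306608  0.03928523]
```

View pics/w6.png

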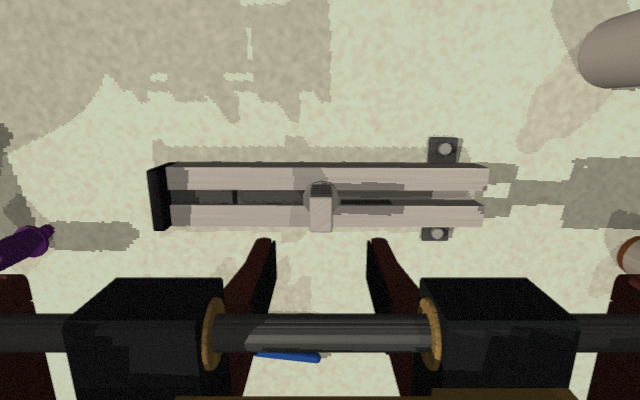

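The post stands upright at pixel (320,205), with its collar on the rail and its long side across the slot. The gripper is clear, so I'll hand in.

```bash
python3 -c "
from workcell import ctrl
print(ctrl.close_job())"
```

```text
the job is handed in; nothing more can be done
None
```

The post stands in the rail at the hidden stop, collar down and head crosswise under the lips; the tug caught after 2.6 mm at 9.6 N, and I handed the job in at about 21 s.

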